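# Quick spin on a bench micro-centrifuge

## Robot

A 6-joint arm with a two-finger parallel gripper is mounted at the origin on a cart in front of the work surface, level with it; the furniture and walls round the work are solid. World frame = base frame: x ahead of the robot, y to its left, z up, the work surface at z = 0. Lengths are in mm, angles in degrees, forces in N, time in s.
With the tool pointing down it reaches from about 300 to 850 mm from the base axis. Payload 4.2 kg.
Tool frame: the origin (TCP) lies on the centre line of the jaws, within the pads' length; the fingertips stand env.nose_length ahead of it and the grasp point (between the pads) lies 2 mm behind it (env.nose_length is the distance from the TCP to the fingertips, in mm); z points along the fingers, y is the direction in which the jaws open and shut (so a half turn about z gives the same grasp; the last joint's range is limited). The gripper opens to 91 mm and grips with 3 to 60 N. Pads are 32 mm wide; open, the fingers measure 118 mm over their backs; the gripper's body (76 mm by 178 mm) begins 60 mm behind the grasp point.
Start: joints at [-65.088, 18.312, 89.639, -0, 72.044, -1.146], TCP at [252.593, -516.566, 204.076] pointing down, gripper open.
Joint ranges: [-177.97, 177.97], [-48.28, 115.42], [12.27, 149.76], [-77.06, 257.06], [2.81, 150.46], [-146.56, 146.56]. Speed limits (degrees/s): [147.25, 147.25, 180, 180, 180, 180].

## Interface

Orientations are given as [roll, pitch, yaw] about the fixed x, y, z axes, in that order (R = Rz(yaw) Ry(pitch) Rx(roll)).
In Python, from workcell import env gives the robot as it stands. The module is installed in compiled form; this text tells all that it offers.
- The arm moves only by the tool jog_arm, never from a script. Its argument "deltas" is a list that holds one entry, the list of rows, each a list of 5 numbers: the shift along the tool's x, y, z in m, then the turn about the tool's z in degrees, then the finger opening in m, from 0 to 0.0912. A call has 1 to 20 rows; each row is the pose to reach, as a shift and turn from the pose commanded when the call began, along the tool's axes at that moment; what a row does not reach only later rows make up. A row lasts 1/12 s, in which the tool goes at most 41.7 mm and 7.16 degrees, less where a joint would pass 70% of its speed; a pose out of reach is approached as far as the arm can. A call with a gripper value outside its range is refused whole. The fingers move at their own pace and stop on an object; "grip_force" is the grip in N (left out, the last holds). Time passes only in rows, so rows that repeat a pose let the fingers close. It gives the time, the measured TCP pose, the force and the opening at its end, in the units of the state.
- env.state(): the state, without advancing time (a new reading comes with each control period).
- env.grab_frame(name): name is "scene" or "top" or "wrist"; returns the picture (384x512x3 uint8, red, green, blue); there is no depth.
- env.camera_params(name): a dict with "fx", "fy", "cx", "cy" (pixels), "xyz" and "orientation" of the camera in the world. Camera axes: x right, y down, z forward; pixel columns grow to the right and rows downward; lengths in mm; the calibration is good to about 2 mm. A picture is of the moment at which its call begins: read the wrist's pose just before it. camera_params takes no time and is no camera call; for the wrist camera it gives the pose at the moment of the call.
- env.job_done(): hands the job in, once; it reports no verdict.
Trained networks look in the newest picture that a camera, given by its name, has taken for a name from the list of things; names that differ only in an ending like _2 or _b are one class to them, and where a whole thing is asked for, a point or a joint stands for the part that bears it (a point fixed in the world has none). Each returns a list of dicts, best first, with "conf" (0 to 1); they miss things now and then, are a little off and sometimes report something else, mostly with a low value. They report only what shows in the picture. A call takes as long as a camera call.
- env.look_for(camera, label): "xyz" ([x, y, z] in mm, in world coordinates, good to about 4 mm: the middle of the surface that is visible of it).
The state is a dict: "time_s": time; "qpos": joint angles; "qvel": joint speeds; "effort": joint torques, N m; "ee_pos": TCP position; "ee_rot": TCP orientation; "force": force on the tool from outside, world axes, zero at the start; "torque": the same for the moment, N m; "gripper_width": finger opening in mm.
Only numpy, scipy, OpenCV 4.12 (cv2) and the standard library are available. Lean on these libraries where they do the work, as an engineer would, in place of code of your own. Each camera call takes 0.05 s, during which the arm holds its last target.

## Task

Give the tubes in the small centrifuge a quick spin, pressing with the closed fingertips: push its open lid fully shut, then press the green-marked end of the black rocker switch down until it has tipped over to on, and then press the green key fully down and keep holding it. Your program finishes while still holding the green key down. Do not press the red or the blue key, do not press the green key before the lid is shut and the rocker is on, do not lift anything, and leave the things standing round the centrifuge where they are.

Things in the scene. Friction and masses are not known exactly. Their poses are not given: they have to be found in the camera images.
- centrifuge: White bench micro-centrifuge, 220 mm deep (x), 200 mm wide (y), fixed; origin at the centre of its underside, x from the control deck (robot's side) to the lid hinge, z up. Flat deck at z = 50 mm from x = -110 to -35 mm, behind it a round bowl under the lid. In a row on the deck: rocker at y = -72 mm, three keys at y = -22, 21 and 64 mm (x = -72 mm); which colour is where varies.
- lid (a joint): Hinge angle of the lid, rad: 0 is fully shut, positive is open (starts part open, 0.55 to 0.85; stops at 1.3). The grey round lid is a flat disc of 144 mm diameter, 10 mm thick. Stiff hinge: it stays at any angle, and about 1 to 4 N on its upper face pushes it shut.
- lid_hinge (a point): Point on the lid's hinge axis, 102 mm behind the centre of the centrifuge at z = 92 mm. The axis runs along the centrifuge's y.
- lid_push (a point): Point on the upper face of the lid, 115 mm from the hinge axis toward the front edge (24 mm in from that edge) and on the middle line, 8 mm above the hinge axis when shut. It moves with the lid: shut, it stands at z = 100 mm.
- rocker (a joint): Angle of the rocker switch, rad: 0 off, 0.4 on (end stop). It stays where it is left and turns with about 2 N on its end.
- rocker_on_end (a point): Middle of the green mark on top of the rocker's end nearest the robot, the end to press. The black rocker is 54 mm long (along the centrifuge's x) and 26 mm wide; this point lies 20 mm from its pivot, which is 60 mm above the worktop. Off: this end stands up, at about z = 69 mm; on: pressed down, at about z = 61 mm.
- key_green_top (a point): Centre of the top of the round green key, 26 mm diameter, sprung, in a black collar of 42 mm diameter; 69 mm above the worktop and 7 mm above the collar. It goes 7 mm straight down, then is flush with the collar.
- key_green (a joint): Travel of the green key, m: 0 up, 0.007 fully down (end stop; about 4 N). It springs back when let go.
- key_green_base: Black collar of the green key together with the key; origin at the centre of its underside on the deck.
- key_blue_top (a point): Centre of the top of the blue key, same make as the green one; not to be pressed.
- key_blue (a joint): Travel of the blue key, m: 0 up, 0.007 down.
- key_red_top (a point): Centre of the top of the red key, same make; not to be pressed.
- key_red (a joint): Travel of the red key, m: 0 up, 0.007 down.
- sample_cup: Loose sample cup with white lid, 39 mm diameter, 48 mm high, left of the centrifuge; origin at the centre of its underside. Leave alone.
- stain_bottle: Loose brown bottle with black cap, 48 mm diameter, 105 mm high, right of the centrifuge; origin at the centre of its underside. Leave alone.
- cover_slips: Loose small white and blue carton, 46 x 66 x 30 mm; origin at the centre of its underside. Leave alone.
- timer: Loose white bench timer, 62 x 62 x 18 mm; origin at the centre of its underside. Leave alone.
- mouse: Loose black computer mouse, 113 x 62 x 39 mm; origin at the centre of its underside. Leave alone.

How it is judged:
By the outcome, as a careful person would: the job done as asked, in the order asked, and still so for the second after the job is handed in, while the arm keeps its last pose, push and grip.
It also fails if it takes over 40 s, if anything falls off the work surface, if the arm or the gripper's body presses on something with over 40 N, if the wrist force passes 120 N, or if a joint passes its speed limit or range.

## Working session

There is one attempt and no reset: what is moved stays moved. The work goes in short steps, Python scripts to look and compute and a tool call to move; the robot and the scene stay as the last step left them, time stands still between calls to the robot, and variables do not carry over. Pictures are saved under pics/ and viewed, and the job is handed in when it is done.

Besides the shell and the picture viewer there is one more tool, called after ">>>" by a JSON object that holds its "fn" and its "kwargs", one argument or row to a line. jog_arm: Moves the arm, as the interface text tells. Its arguments: {"type":"object","properties":{"deltas":{"type":"array"},"grip_force":{"type":"number"}},"required":["deltas"]}

```bash
mkdir -p pics
cat > h.py <<'E'
from workcell import env
import numpy as np, cv2
from scipy.spatial.transform import Rotation as R
def snap(c,n):
    im=env.grab_frame(c); cv2.imwrite(f'pics/{n}.png',im[:,:,::-1]); return im
def T():
    s=env.state(); return np.array(s['ee_pos']),R.from_euler('xyz',s['ee_rot'],degrees=True)
E
python3 - <<'E'
from h import *
s=env.state(); print(s, env.nose_length)
p,r=T(); print(r.as_matrix().round(3))
for c in('scene','top'):
    snap(c,c+'0'); print(env.camera_params(c))
    for l in ('centrifuge','lid_push','lid_hinge','rocker_on_end','key_green_top','key_blue_top','key_red_top'):
        d=env.look_for(c,l); print(c,l,[(np.round(x['xyz']),round(x['conf'],2)) for x in d[:2]])
print(env.state()['time_s'])
E
```

```text
{'time_s': 0.0, 'qpos': array([-6.50891637e+01,  1.83517112e+01,  8.97054019e+01, -2.07642547e-03,
        7.20431087e+01, -1.14769106e+00]), 'qvel': array([-0.00020307,  0.03901937, -0.06005857,  0.03703237,  0.05633491,
        0.07243325]), 'effort': array([-1.22617672e-03, -4.12464094e+01, -2.31970221e+01,  7.25454488e-02,
        4.58428706e-02, -1.29354348e-04]), 'ee_pos': array([ 252.3498863 , -516.09798854,  203.22639037]), 'ee_rot': array([-1.79899759e+02, -3.36451990e-05,  2.60591692e+01]), 'force': array([ 0.84831401, -0.03158872, -1.10882723]), 'torque': array([0.02551716, 0.05939887, 0.0196993 ]), 'gripper_width': 91.2108329879303} 17.0
[[ 0.898  0.439 -0.001]
 [ 0.439 -0.898  0.002]
 [ 0.    -0.002 -1.   ]]
{'fx': 358.8940046149316, 'fy': 358.8940046149316, 'cx': 253.61274108662664, 'cy': 197.79356407309436, 'xyz': array([  51.63791412, -966.35792989,  535.96995815]), 'orientation': array([-116.41502567,    0.49672339,  -34.2365448 ])}
scene centrifuge [(array([ 542., -420.,   67.]), 0.75), (array([ 476., -313.,   58.]), 0.18)]
scene lid_push [(array([ 566., -415.,  141
[... 224 characters left out ...]
cene key_blue_top [(array([ 545., -419.,   67.]), 0.61), (array([ 522., -298.,   75.]), 0.56)]
scene key_red_top []
{'fx': 378.4737656334838, 'fy': 378.4737656334838, 'cx': 257.0930437087498, 'cy': 195.91066132967103, 'xyz': array([ 363.24849429, -178.66230064,  994.59361954]), 'orientation': array([-167.43603703,    0.2116821 ,  -85.89329118])}
top centrifuge [(array([ 549., -365.,   57.]), 0.65)]
top lid_push [(array([ 577., -400.,  149.]), 0.69)]
top lid_hinge [(array([ 574., -402.,  151.]), 0.6)]
top rocker_on_end [(array([ 480., -310.,   66.]), 0.72), (array([ 608., -276.,   74.]), 0.28)]
top key_green_top []
top key_blue_top [(array([ 528., -290.,   76.]), 0.67)]
top key_red_top []
0.8
```

```bash
python3 -c "
import cv2
for c in('scene0','top0'):
    cv2.imwrite(f'pics/{c}b.png',cv2.resize(cv2.imread(f'pics/{c}.png'),(800,600),interpolation=cv2.INTER_CUBIC))"
```

```text
(no output)
```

View pics/scene0.png

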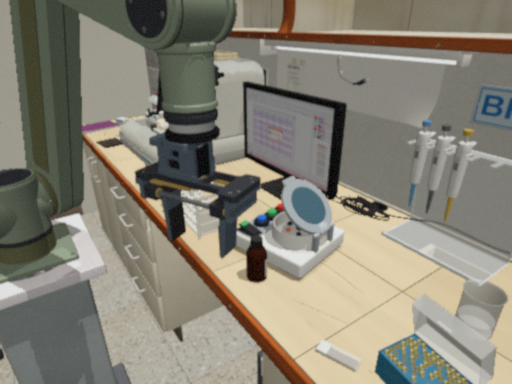

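View pics/top0.png

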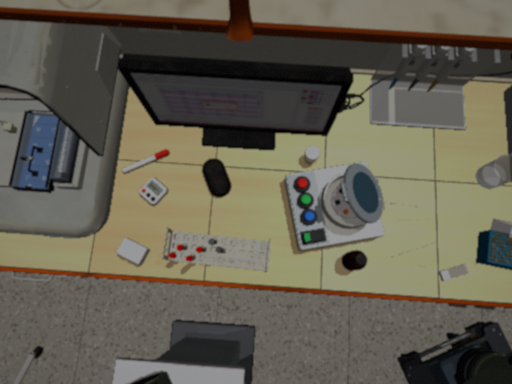

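The top view shows the centrifuge with its hinge to the right: red key at (303,184), green (306,200), blue (309,216), rocker (313,237), lid centre around (355,195), bottle (354,261). I'll fit the pose from these colours.

```bash
cat >> h.py <<'E'
def ray(c,u,v,z,cp=None):
    k=cp or env.camera_params(c); r=R.from_euler('xyz',k['orientation'],degrees=True)
    d=r.apply([(u-k['cx'])/k['fx'],(v-k['cy'])/k['fy'],1]); o=np.array(k['xyz'])
    return o+d*(z-o[2])/d[2]
def blob(im,lo,hi,box,s=110,vmin=40):
    h=cv2.cvtColor(im,cv2.COLOR_RGB2HSV); m=((h[...,0]>=lo)&(h[...,0]<=hi)&(h[...,1]>s)&(h[...,2]>vmin)).astype(np.uint8)
    k=np.zeros_like(m); x0,y0,x1,y1=box; k[y0:y1,x0:x1]=1
    n,_,st,ce=cv2.connectedComponentsWithStats(m*k); return [(ce[i].round(1),st[i,4]) for i in range(1,n) if st[i,4]>8]
def fit(pts,model):
    a=np.array(pts)[:,:2];b=np.array(model,float);ca,cb=a.mean(0),b.mean(0)
    H=(b-cb).T@(a-ca);th=np.arctan2(H[0,1]-H[1,0],H[0,0]+H[1,1])
    Q=np.array([[np.cos(th),-np.sin(th)],[np.sin(th),np.cos(th)]]);t=ca-Q@cb
    return np.degrees(th),t,Q,np.linalg.norm(a-(b@Q.T+t),axis=1)
E
python3 - <<'E'
from h import *
im=cv2.imread('pics/top0.png')[:,:,::-1]
for n,lo,hi in(('red',0,8),('green',45,80),('blue',100,125)):
    print(n,[(c,a,ray('top',*c,69).round(1)) for c,a in blob(im,lo,hi,(285,165,345,255))])
E
python3 -c "
import cv2
i=cv2.imread('pics/top0.png')[150:280,275:405];cv2.imwrite('pics/topc.png',cv2.resize(i,(600,600),interpolation=cv2.INTER_CUBIC))"
```

```text
red [(array([302.1, 182.7]), np.int32(101), array([ 610.9, -271.4,   69. ]))]
green [(array([305.5, 199. ]), np.int32(101), array([ 569.4, -281.8,   69. ])), (array([306.6, 236.7]), np.int32(65), array([ 475.4, -288.6,   69. ]))]
blue [(array([308.9, 215.7]), np.int32(106), array([ 527.8, -292. ,   69. ]))]
```

View pics/topc.png

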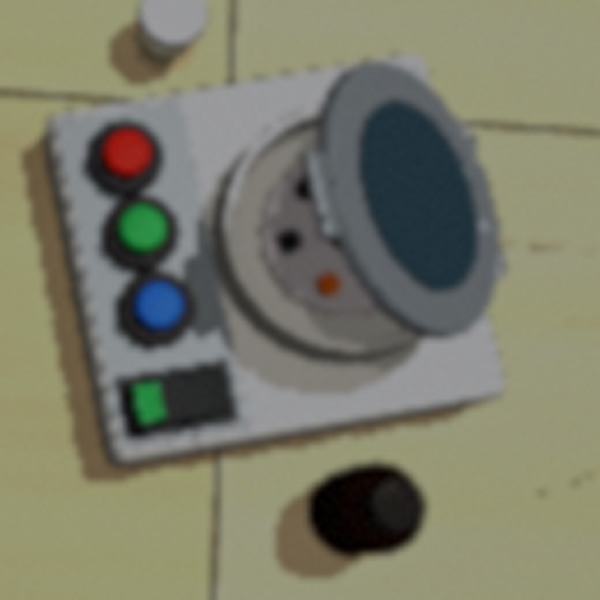

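Run:
```python
from h import *
P=[[610.9,-271.4],[569.4,-281.8],[527.8,-292],[475.4,-288.6]]
M=[[-72,64],[-72,21],[-72,-22],[-91,-72]]
th,t,Q,res=fit(P,M); print(th,t,res)
np.savez('fit.npz',Q=Q,t=t,th=th)
W=lambda x,y:Q@[x,y]+t
k=env.camera_params('top'); r=R.from_euler('xyz',k['orientation'],degrees=True)
def proj(p):
    q=r.inv().apply(np.array(p)-k['xyz']); return [k['fx']*q[0]/q[2]+k['cx'],k['fy']*q[1]/q[2]+k['cy']]
for a in(.55,.65,.75,.85):
    pts=[]
    for ph in np.radians(np.arange(0,360,45)):
        d=67+72*np.cos(ph); yy=72*np.sin(ph); x=102-d*np.cos(a)+8*np.sin(a); z=92+d*np.sin(a)+8*np.cos(a)
        pts.append(proj([*W(x,yy),z]))
    pts=np.array(pts); print(a,((pts-[275,150])*600/130).round().astype(int).tolist())
for n,x,y in(('push0',5,0),('pushshut',-13,0),('rock',-92,-72),('green',-72,21)): print(n,W(x,y).round(1))
```

```text
-74.91291660978976 [ 568.02446112 -356.96888446] [0.63320865 0.24427033 1.20158524 0.95106105]
0.55 [[297, 200], [303, 100], [365, 60], [442, 98], [494, 189], [493, 285], [436, 333], [354, 299]]
0.65 [[319, 192], [322, 92], [376, 56], [446, 97], [494, 189], [496, 284], [448, 329], [373, 293]]
0.75 [[344, 183], [342, 84], [387, 51], [449, 96], [494, 189], [500, 283], [460, 326], [394, 287]]
0.85 [[370, 174], [364, 76], [400, 47], [452, 95], [494, 190], [503, 282], [473, 323], [417, 280]]
push0 [ 569.3 -361.8]
pushshut [ 564.6 -344.4]
rock [ 474.6 -286.9]
green [ 569.6 -282. ]
```

Fit residuals are about 1 mm, yaw −74.9°, and the lid is near 0.6 rad. Next I go above the lid with the fingers closed, turning +11° to square up with the centrifuge.

>>> {"fn": "jog_arm", "kwargs": {
  "deltas": [
    [[0, 0, -0.02, 0, 0], [0, 0, -0.04, 0, 0], [0.03, 0, -0.045, 2, 0], [0.06, 0.001, -0.045, 4, 0], [0.09, 0.001, -0.045, 6, 0], [0.12, 0.002, -0.045, 8, 0], [0.15, 0.002, -0.045, 10, 0], [0.18, 0.003, -0.045, 11, 0], [0.21, 0.003, -0.045, 11, 0], [0.24, 0.004, -0.045, 11, 0], [0.27, 0.004, -0.045, 11, 0], [0.3, 0.005, -0.045, 11, 0], [0.33, 0.005, -0.045, 11, 0], [0.3515, 0.005, -0.045, 11, 0], [0.3515, 0.005, -0.045, 11, 0], [0.3515, 0.005, -0.045, 11, 0]]
  ],
  "grip_force": 20
}}

```text
time_s: 2.13
ee_pos: [571.2, -366.0, 248.5]
ee_rot: [-180.0, 0.1, 15.2]
force: [-0.2, 0.8, 0.5]
gripper_width: 0.9
```

Run:
```python
from h import *
cp=env.camera_params('wrist');snap('wrist','w1');snap('scene','s1'); s=env.state();print(s['time_s'],s['ee_pos'],s['ee_rot'],s['force'],s['gripper_width'])
```

```text
2.2333 [ 569.77833716 -367.03050128  248.98169149] [1.79996263e+02 5.26665972e-02 1.50364048e+01] [-1.05553309 -0.26554518 -0.20130436] 0.4284261825339599
```

View pics/w1.png

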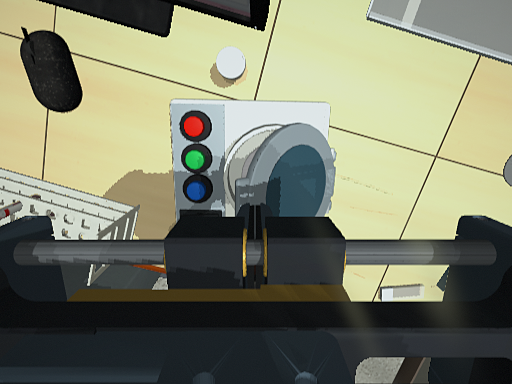

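View pics/s1.png

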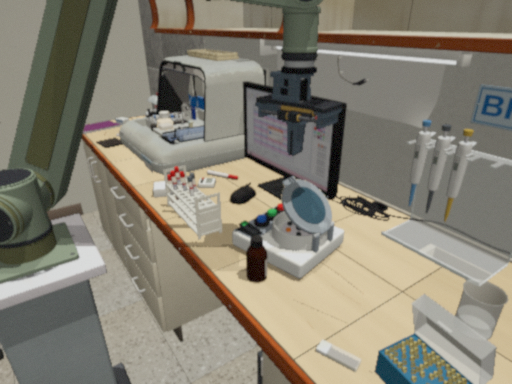

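The wrist view confirms the colour order, with red at (195,126), green at (195,159) and blue at (196,188). The closed fingers at column 255 are over the lid, and the scene view shows them above it. I'll cross-check the key positions from the wrist camera.

Run:
```python
from h import *
im=cv2.imread('pics/w1.png')[:,:,::-1]; d=np.load('fit.npz'); P=[]
for n,lo,hi in(('red',0,8),('green',45,80),('blue',100,125)):
    b=[(c,a) for c,a in blob(im,lo,hi,(170,100,225,210)) if a>100]
    for c,a in b: q=ray('wrist',*c,69); P.append(q); print(n,c,a,q.round(1), (d['Q'].T@(q[:2]-d['t'])).round(1))
```

```text
red [193.6 125.9] 340 [ 609.7 -275.6   69. ] [-67.7  61.5]
green [194.7 159.1] 325 [ 567.8 -285.9   69. ] [-68.7  18.3]
blue [195.8 190. ] 313 [ 526.3 -296.1   69. ] [-69.6 -24.4]
```

>>> {"fn": "jog_arm", "kwargs": {
  "deltas": [
    [[0, 0, 0.02, 0, 0], [0, 0, 0.04, 0, 0], [0, 0, 0.055, 0, 0], [0, 0, 0.07, 0, 0], [0, 0, 0.08, 0, 0], [0, 0, 0.09, 0, 0], [0, 0, 0.1, 0, 0], [0, 0, 0.11, 0, 0], [0, 0, 0.12, 0, 0]]
  ]
}}

```text
time_s: 2.98
ee_pos: [570.7, -366.9, 128.9]
ee_rot: [180.0, -0.0, 15.0]
force: [-0.6, 0.2, 2.0]
gripper_width: 0.2
```

>>> {"fn": "jog_arm", "kwargs": {
  "deltas": [
    [[0, 0, 0.006, 0, 0], [0, 0, 0.01, 0, 0], [0, 0, 0.013, 0, 0], [0, 0, 0.015, 0, 0], [0, 0, 0.015, 0, 0]]
  ]
}}

```text
time_s: 3.4
ee_pos: [570.6, -366.6, 113.8]
ee_rot: [180.0, 0.0, 15.1]
force: [0.0, -0.7, 0.0]
gripper_width: 0.1
```

Run:
```python
from h import *
snap('wrist','w2');im=snap('scene','s2'); cv2.imwrite('pics/s2c.png',cv2.resize(im[150:290,210:370,::-1],(800,600)));snap('top','t2')
for i in range(3): s=env.state();print(s['time_s'],s['ee_pos'],s['force'],s['torque']);env.look_for('top','lid_push')
```

```text
3.55 [ 570.703934   -366.75569538  114.21436203] [-0.01647664 -0.8411729   0.59747153] [ 0.02390155 -0.02909476 -0.0326374 ]
3.6 [ 570.69471559 -366.77618575  114.27273582] [ 1.10139646 -1.12048    -0.09797883] [ 0.06667143  0.02195468 -0.01255101]
3.65 [ 570.66981095 -366.7484804   114.24686007] [-0.80304231  0.1387389  -0.3392878 ] [0.05052252 0.00935573 0.07589427]
```

View pics/s2c.png

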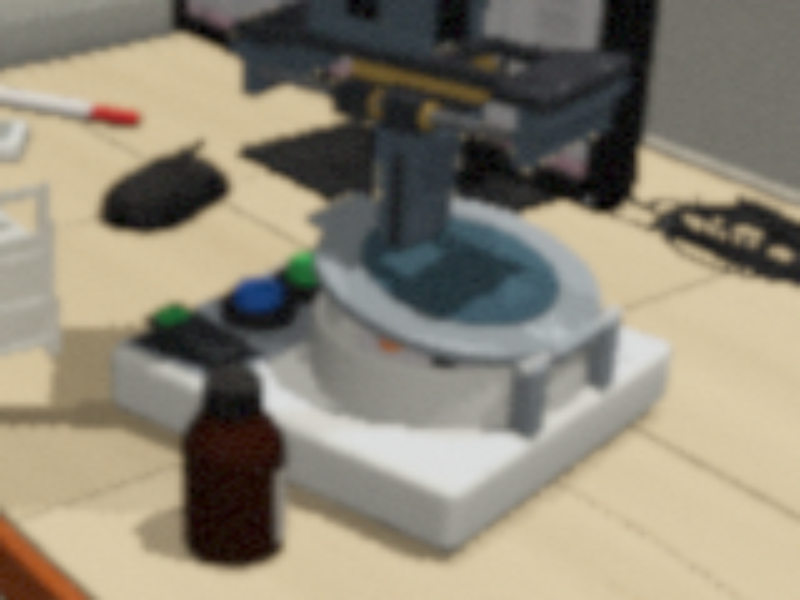

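View pics/w2.png

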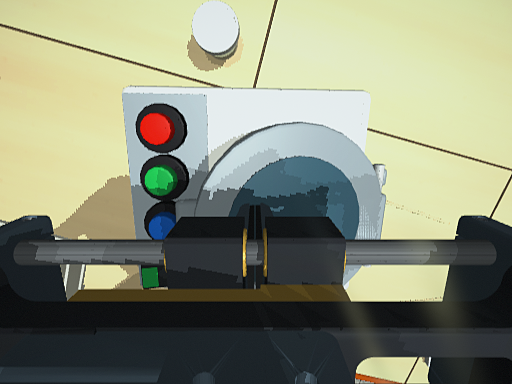

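The lid looks almost down, but a gap may remain at its rim and there is no force yet. I'll press further until the force rises.

>>> {"fn": "jog_arm", "kwargs": {
  "deltas": [
    [[0, 0, 0.002, 0, 0], [0, 0, 0.004, 0, 0], [0, 0, 0.005, 0, 0], [0, 0, 0.005, 0, 0]]
  ]
}}

```text
time_s: 4.03
ee_pos: [570.6, -366.6, 108.9]
ee_rot: [-180.0, -0.0, 15.1]
force: [0.3, 0.6, 0.3]
gripper_width: 0.3
```

Run:
```python
from h import *
im=snap('scene','s3'); cv2.imwrite('pics/s3c.png',cv2.resize(im[170:275,230:370,::-1],(800,600),interpolation=cv2.INTER_CUBIC));im=snap('top','t3');cv2.imwrite('pics/t3c.png',cv2.resize(im[150:280,275:405,::-1],(600,600),interpolation=cv2.INTER_CUBIC))
print(env.state()['force'])
```

```text
[0.06604657 0.20016691 0.12580763]
```

View pics/s3c.png

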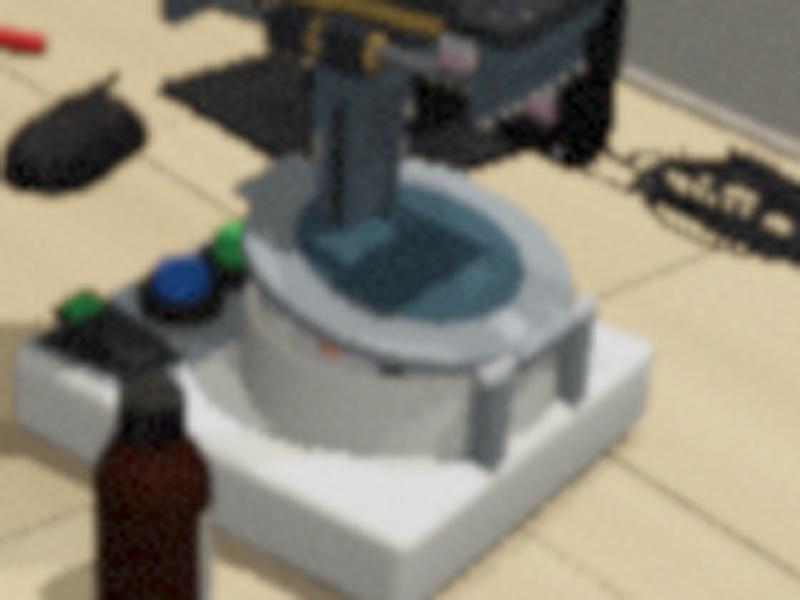

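View pics/t3c.png

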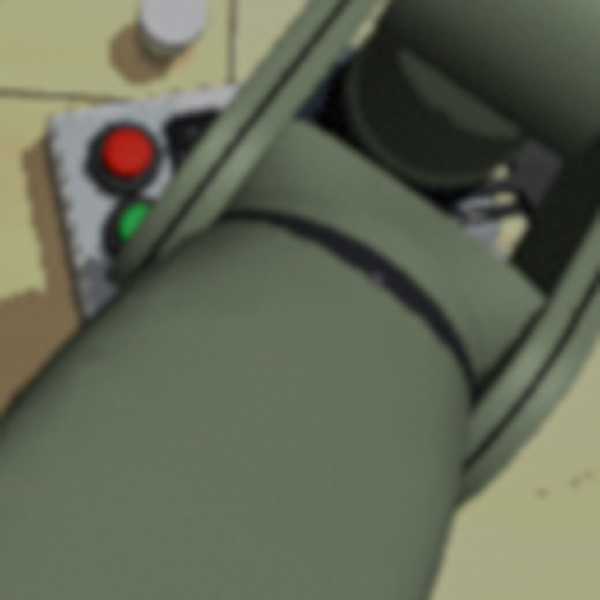

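The lid went down further and the gap is thinner, so I continue in small steps.

>>> {"fn": "jog_arm", "kwargs": {
  "deltas": [
    [[0, 0, 0.001, 0, 0], [0, 0, 0.002, 0, 0], [0, 0, 0.003, 0, 0], [0, 0, 0.003, 0, 0]]
  ]
}}

```text
time_s: 4.47
ee_pos: [570.5, -366.6, 105.9]
ee_rot: [-180.0, 0.0, 15.1]
force: [0.5, -0.0, 1.0]
gripper_width: 0.4
```

>>> {"fn": "jog_arm", "kwargs": {
  "deltas": [
    [[0, 0, 0.001, 0, 0], [0, 0, 0.002, 0, 0], [0, 0, 0.003, 0, 0], [0, 0, 0.003, 0, 0]]
  ]
}}

```text
time_s: 4.8
ee_pos: [570.6, -366.6, 102.8]
ee_rot: [-180.0, 0.0, 15.1]
force: [0.5, -0.8, 0.8]
gripper_width: 0.2
```

Run:
```python
from h import *
im=snap('scene','s4'); cv2.imwrite('pics/s4c.png',cv2.resize(im[170:275,230:370,::-1],(800,600),interpolation=cv2.INTER_CUBIC));snap('wrist','w4')
for i in range(3): print(env.state()['force'],env.state()['ee_pos']); env.grab_frame('top')
```

```text
[ 0.15352366 -0.650131    0.36272442] [ 570.48591109 -366.72913452  102.83501155]
[ 0.88621143 -0.12755668  0.4984303 ] [ 570.4813388  -366.73852336  102.85667615]
[0.3781686  1.27869867 0.74321764] [ 570.46808883 -366.74440036  102.86826961]
```

View pics/s4c.png

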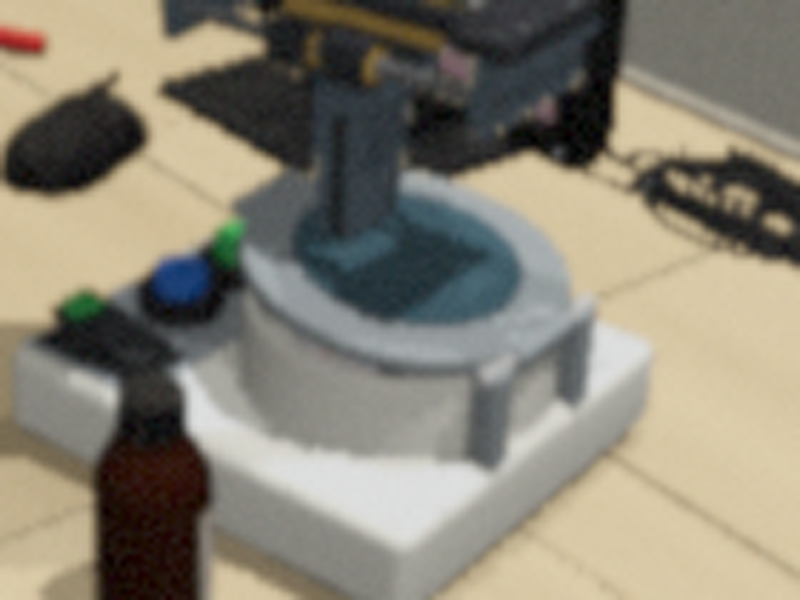

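View pics/w4.png

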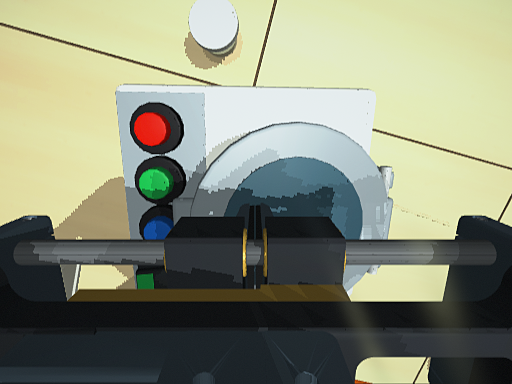

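>>> {"fn": "jog_arm", "kwargs": {
  "deltas": [
    [[0, 0, 0.001, 0, 0], [0, 0, 0.002, 0, 0], [0, 0, 0.003, 0, 0], [0, 0, 0.003, 0, 0]]
  ]
}}

```text
time_s: 5.38
ee_pos: [570.5, -366.5, 99.9]
ee_rot: [-180.0, 0.0, 15.1]
force: [0.3, 1.5, 0.2]
gripper_width: 0.5
```

Run:
```python
from h import *
d=np.load('fit.npz');Q,t=d['Q'],d['t']
k=env.camera_params('scene'); r=R.from_euler('xyz',k['orientation'],degrees=True)
def proj(p):
    q=r.inv().apply(np.array(p)-k['xyz']); return [k['fx']*q[0]/q[2]+k['cx'],k['fy']*q[1]/q[2]+k['cy']]
im=snap('scene','s5')[:,:,::-1].copy()
c=cv2.resize(im[170:275,230:370],(800,600),interpolation=cv2.INTER_CUBIC)
cv2.imwrite('pics/s5p.png',c)
def dr(P,col):
    P=((np.array(P)-[229.5,169.5])*[800/140,600/105]).round().astype(np.int32); cv2.polylines(c,[P],True,col,1)
for a,col in((0,(0,0,255)),(.1,(0,255,0))):
    P=[]
    for ph in np.radians(np.arange(0,360,10)):
        D=67+72*np.cos(ph);x=102-D*np.cos(a)+8*np.sin(a);z=92+D*np.sin(a)+8*np.cos(a);P.append(proj([*(Q@[x,72*np.sin(ph)]+t),z]))
    dr(P,col)
dr([proj([*(Q@[x,y]+t),50]) for x,y in((-110,-100),(110,-100),(110,100),(-110,100))],(255,0,255))
e=env.state()['ee_pos']; 
dr([proj([e[0],e[1],e[2]+40]),proj(e)],(255,255,0));dr([proj(e),proj([e[0],e[1],e[2]-17])],(0,255,255))
cv2.imwrite('pics/s5c.png',c)
e0=cv2.imread('pics/s4.png').astype(int)-im; print(np.abs(e0[190:260,270:340]).mean())
```

```text
3.9717006802721087
```

View pics/s5c.png

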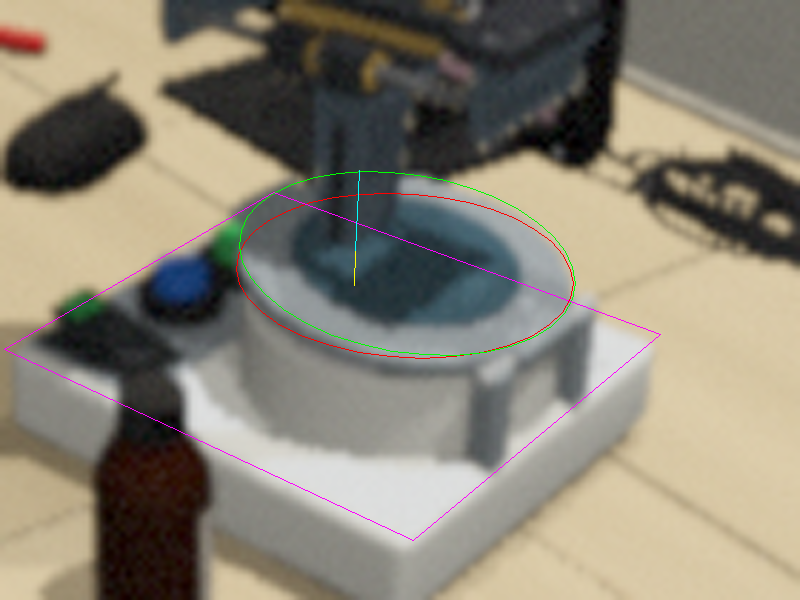

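Run:
```python
from h import *
print(env.nose_length)
k=env.camera_params('scene'); r=R.from_euler('xyz',k['orientation'],degrees=True)
def proj(p):
    q=r.inv().apply(np.array(p)-k['xyz']); return np.array([k['fx']*q[0]/q[2]+k['cx'],k['fy']*q[1]/q[2]+k['cy']])
e=np.array([569.8,-367,249])
print([proj(e+[0,0,z]).round(1).tolist() for z in (40,0,-17)])
i=cv2.imread('pics/s1.png')[80:185,230:370];c=cv2.resize(i,(800,600),interpolation=cv2.INTER_CUBIC)
for z in(0,-17):
    p=((proj(e+[0,0,z])-[229.5,79.5])*800/140).astype(int);cv2.circle(c,tuple(int(v) for v in p),4,(0,0,255),1)
cv2.imwrite('pics/s1c.png',c)
s=env.state();print(s['qpos'],s['effort'],s['force'],s['torque'])
```

```text
17.0
[[294.7, 140.7], [294.0, 157.3], [293.7, 164.2]]
[-3.36938511e+01  3.16529754e+01  8.32701835e+01 -5.77353877e-03
  6.50728510e+01  4.12443285e+01] [-4.17636777e-02 -5.19106150e+01 -2.19147402e+01  6.32471032e-02
 -3.10322258e-02  4.87702400e-04] [-0.38323238  0.17632891 -0.34611364] [0.10457644 0.03090904 0.02533208]
```

View pics/s1c.png

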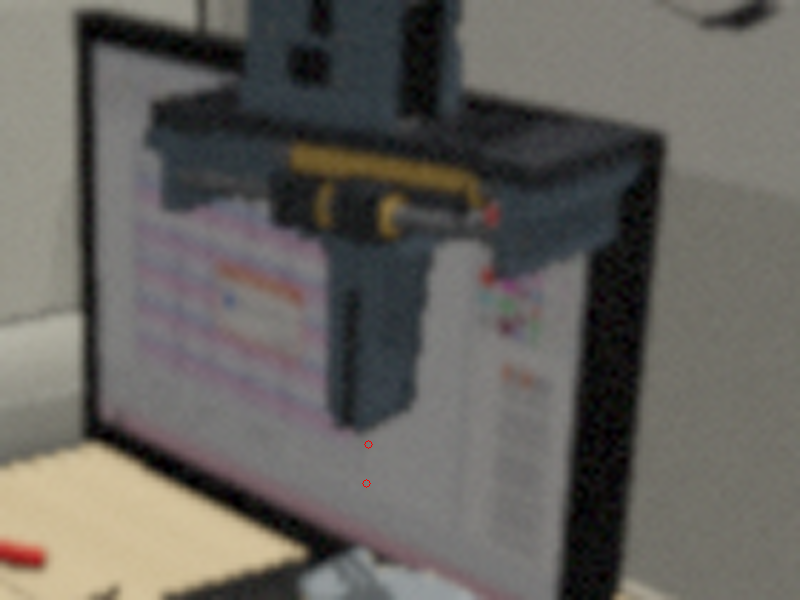

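In free air the drawn fingertips end about 8 mm above the reported TCP, not 17 mm below it as env.nose_length says. That explains the lid: tip height ≈ TCP z + 8, so contact is real and the lid still needs about 7 mm. From here I rely on force and pictures, not nose_length.

>>> {"fn": "jog_arm", "kwargs": {
  "deltas": [
    [[0, 0, 0.001, 0, 0], [0, 0, 0.002, 0, 0], [0, 0, 0.003, 0, 0], [0, 0, 0.004, 0, 0], [0, 0, 0.005, 0, 0], [0, 0, 0.005, 0, 0]]
  ]
}}

```text
time_s: 5.93
ee_pos: [570.6, -366.6, 94.8]
ee_rot: [-180.0, 0.0, 15.1]
force: [0.4, -0.2, -0.1]
gripper_width: 0.3
```

>>> {"fn": "jog_arm", "kwargs": {
  "deltas": [
    [[0, 0, 0.001, 0, 0], [0, 0, 0.002, 0, 0], [0, 0, 0.003, 0, 0], [0, 0, 0.003, 0, 0]]
  ]
}}

```text
time_s: 6.27
ee_pos: [570.5, -366.6, 91.8]
ee_rot: [-180.0, 0.0, 15.1]
force: [0.0, -0.2, 0.2]
gripper_width: 0.5
```

```bash
cat > ov.py <<'E'
from h import *
import sys
d=np.load('fit.npz');Q,t=d['Q'],d['t']
k=env.camera_params('scene'); r=R.from_euler('xyz',k['orientation'],degrees=True)
def proj(p):
    q=r.inv().apply(np.array(p)-k['xyz']); return np.array([k['fx']*q[0]/q[2]+k['cx'],k['fy']*q[1]/q[2]+k['cy']])
im=snap('scene',sys.argv[1])[:,:,::-1].copy()
c=cv2.resize(im[170:275,230:370],(800,600),interpolation=cv2.INTER_CUBIC)
def dr(P,col):
    P=((np.array(P)-[229.5,169.5])*[800/140,600/105]).round().astype(np.int32); cv2.polylines(c,[P],True,col,1)
for a,col in((0,(0,0,255)),):
    P=[]
    for ph in np.radians(np.arange(0,360,10)):
        D=67+72*np.cos(ph);x=102-D*np.cos(a)+8*np.sin(a);z=92+D*np.sin(a)+8*np.cos(a);P.append(proj([*(Q@[x,72*np.sin(ph)]+t),z]))
    dr(P,col)
cv2.imwrite(f'pics/{sys.argv[1]}c.png',c)
s=env.state();print(s['time_s'],s['ee_pos'],s['effort'],s['force'],s['torque'])
E
python3 ov.py s6
```

```text
6.3167 [ 570.48731389 -366.74685324   91.80057388] [ 5.09611610e-02 -5.22025609e+01 -2.17744964e+01  9.70247202e-02
 -1.59895350e-02  1.16264569e-04] [0.92275139 0.53625546 0.40130596] [-0.02420922 -0.00079447  0.00248088]
```

View pics/s6c.png

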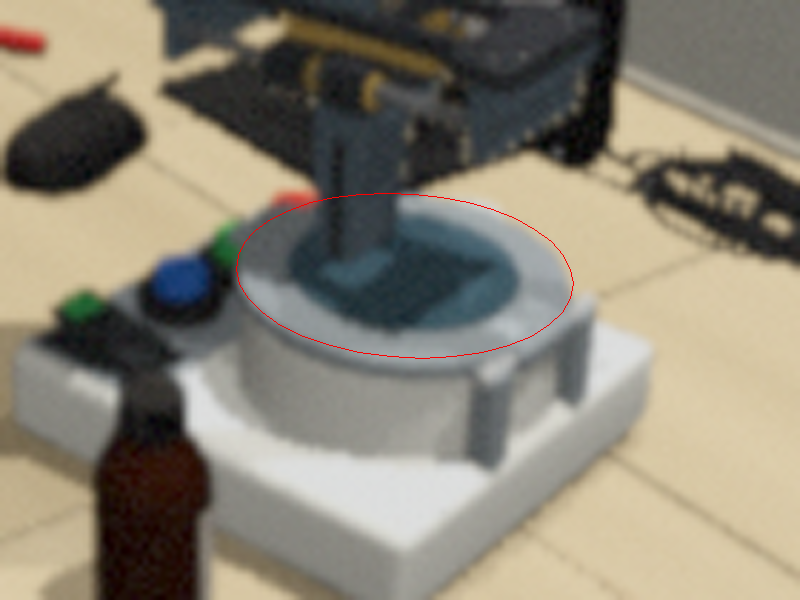

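The lid outline now lies on the predicted shut ellipse. I press on until the stop shows in the force.

>>> {"fn": "jog_arm", "kwargs": {
  "deltas": [
    [[0, 0, 0.001, 0, 0], [0, 0, 0.002, 0, 0], [0, 0, 0.002, 0, 0]]
  ]
}}

```text
time_s: 6.57
ee_pos: [570.5, -366.7, 89.9]
ee_rot: [180.0, 0.0, 15.1]
force: [0.2, 0.6, 0.4]
gripper_width: 0.5
```

>>> {"fn": "jog_arm", "kwargs": {
  "deltas": [
    [[0, 0, 0.001, 0, 0], [0, 0, 0.002, 0, 0], [0, 0, 0.002, 0, 0]]
  ]
}}

```text
time_s: 6.82
ee_pos: [570.6, -366.7, 88.4]
ee_rot: [180.0, -0.0, 15.1]
force: [-1.1, 0.1, 2.4]
gripper_width: 0.4
```

```bash
python3 ov.py s7
```

```text
6.8667 [ 570.56443611 -366.69409599   88.40612366] [-1.92695567e-01 -5.01839519e+01 -2.12279445e+01 -6.91141613e-03
 -4.17609243e-01 -1.19706936e-03] [-1.70980088  0.27344258  3.78279622] [0.16831503 0.22286204 0.02039331]
```

View pics/s7c.png

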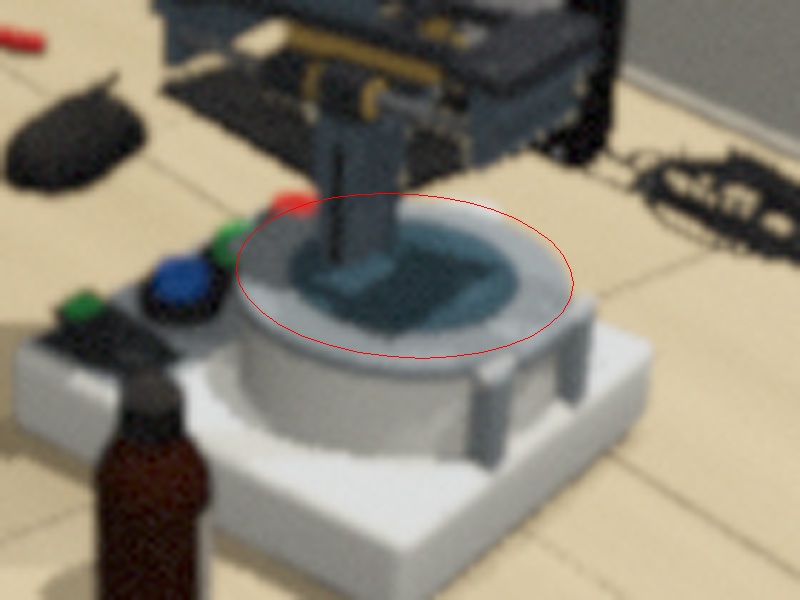

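>>> {"fn": "jog_arm", "kwargs": {
  "deltas": [
    [[0, 0, 0.001, 0, 0], [0, 0, 0.002, 0, 0], [0, 0, 0.002, 0, 0]]
  ]
}}

```text
time_s: 7.12
ee_pos: [570.6, -366.7, 88.3]
ee_rot: [179.9, -0.0, 15.1]
force: [-2.7, 2.9, 10.7]
gripper_width: 0.7
```

Hard stop: z stays at 88.3 while force rises to about 11 N, so the lid is fully shut and the tip is about 11.7 mm above the reported TCP. Next I lift and go over the rocker's green end.

>>> {"fn": "jog_arm", "kwargs": {
  "deltas": [
    [[0, 0, -0.03, 0, 0], [0, 0, -0.06, 0, 0], [-0.012, -0.017, -0.06, 0, 0], [-0.024, -0.034, -0.06, 0, 0], [-0.036, -0.051, -0.06, 0, 0], [-0.048, -0.068, -0.06, 0, 0], [-0.06, -0.085, -0.06, 0, 0], [-0.073, -0.104, -0.06, 0, 0], [-0.073, -0.104, -0.04, 0, 0], [-0.073, -0.104, -0.02, 0, 0], [-0.073, -0.104, -0.02, 0, 0], [-0.073, -0.104, -0.02, 0, 0]]
  ]
}}

```text
time_s: 8.12
ee_pos: [472.5, -284.9, 105.4]
ee_rot: [-179.9, 0.1, 15.1]
force: [-0.3, 0.0, -0.0]
gripper_width: 0.6
```

```bash
python3 ov.py s8; python3 -c "
from h import *
snap('wrist','w8')"
```

```text
8.1667 [ 473.40460445 -285.49766333  106.30743911] [ 3.20140924e-02 -4.01366472e+01 -1.95873427e+01  6.59641600e-02
  3.36095598e-02 -1.76377780e-03] [ 0.46055416 -0.16491072 -0.54388466] [ 0.04990487  0.00974296 -0.05143949]
```

View pics/s8c.png

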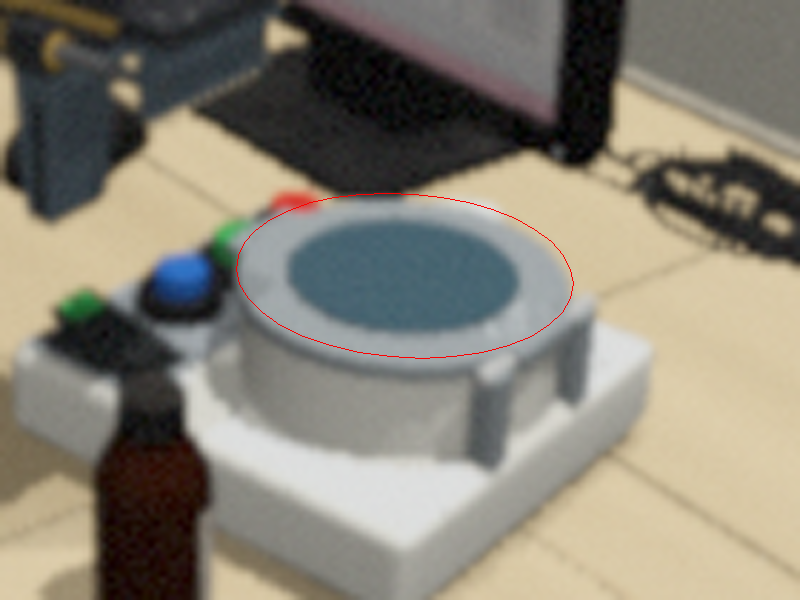

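View pics/w8.png

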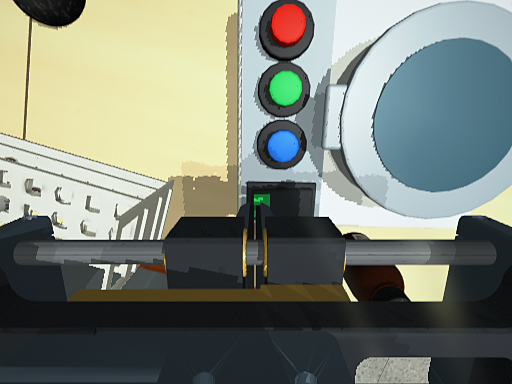

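Run:
```python
from h import *
k=env.camera_params('scene'); r=R.from_euler('xyz',k['orientation'],degrees=True)
def proj(p):
    q=r.inv().apply(np.array(p)-k['xyz']); a=np.array([k['fx']*q[0]/q[2]+k['cx'],k['fy']*q[1]/q[2]+k['cy']]); return ((a-[229.5,169.5])*800/140).round()
d=np.load('fit.npz')
print('mark',proj([*(d['Q']@[-91.5,-72]+d['t']),69]))
T0=R.from_euler('xyz',[180,0,15.1],degrees=True); e=np.array([473.4,-285.5,106.3])
for z in(-11.7,-5,0): print(z,[proj(e+T0.apply([a,b,z])).tolist() for a,b in((0,0),(16,12),(16,-12),(-16,-12),(-16,12))])
im=cv2.imread('pics/s8.png')[150:220,210:270];cv2.imwrite('pics/s8d.png',cv2.resize(im,(600,700)[::1],interpolation=cv2.INTER_CUBIC)[:600])
```

```text
mark [ 75. 301.]
-11.7 [[68.0, 204.0], [112.0, 199.0], [72.0, 183.0], [23.0, 209.0], [63.0, 225.0]]
-5 [[68.0, 217.0], [113.0, 213.0], [73.0, 197.0], [24.0, 222.0], [64.0, 239.0]]
0 [[69.0, 227.0], [113.0, 222.0], [73.0, 206.0], [24.0, 232.0], [64.0, 249.0]]
```

View pics/s8d.png

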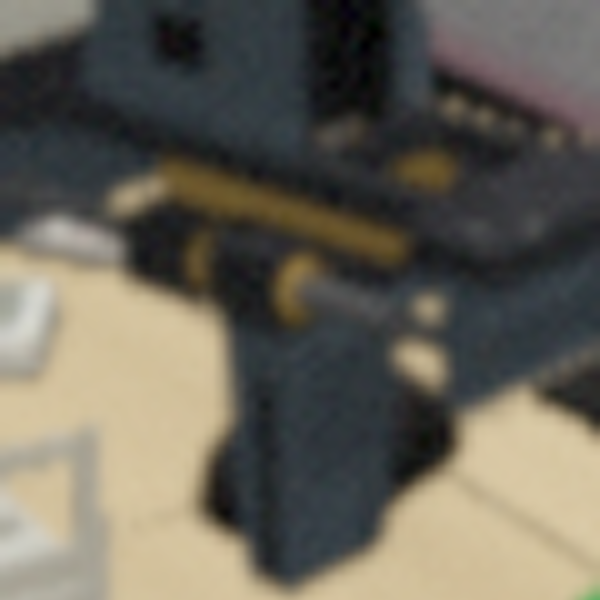

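The tip corners match the −11.7 mm model and the position over the mark agrees within about 3 mm. I descend onto the rocker.

>>> {"fn": "jog_arm", "kwargs": {
  "deltas": [
    [[0, 0, 0.015, 0, 0], [0, 0, 0.03, 0, 0], [0, 0, 0.042, 0, 0], [0, 0, 0.046, 0, 0], [0, 0, 0.049, 0, 0], [0, 0, 0.051, 0, 0], [0, 0, 0.053, 0, 0], [0, 0, 0.053, 0, 0]]
  ]
}}

```text
time_s: 8.88
ee_pos: [473.7, -285.4, 53.7]
ee_rot: [179.9, -0.1, 15.1]
force: [0.0, 1.4, 1.8]
gripper_width: 0.5
```

>>> {"fn": "jog_arm", "kwargs": {
  "deltas": [
    [[0, 0, 0.001, 0, 0], [0, 0, 0.002, 0, 0], [0, 0, 0.003, 0, 0], [0, 0, 0.003, 0, 0]]
  ]
}}

```text
time_s: 9.22
ee_pos: [473.6, -285.3, 51.5]
ee_rot: [179.9, -0.1, 15.0]
force: [-2.1, 2.7, 9.4]
gripper_width: 0.5
```

```bash
python3 ov.py s9
```

```text
9.2667 [ 473.65970564 -285.2882221    51.55601659] [-1.07713480e+00 -3.68977189e+01 -1.70969045e+01 -3.96444015e-01
 -8.88872277e-01 -4.45173180e-03] [-2.31852699  1.73900869 10.19652424] [0.46562036 0.3084658  0.01429726]
```

View pics/s9c.png

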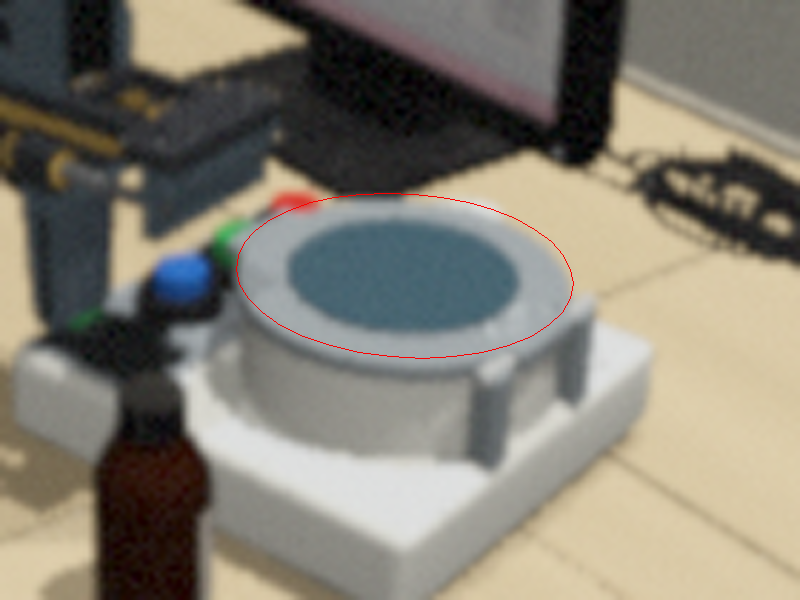

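>>> {"fn": "jog_arm", "kwargs": {
  "deltas": [
    [[0, 0, 0.001, 0, 0], [0, 0, 0.0015, 0, 0], [0, 0, 0.0015, 0, 0]]
  ]
}}

```text
time_s: 9.52
ee_pos: [473.7, -285.3, 51.3]
ee_rot: [179.9, -0.1, 15.0]
force: [-3.0, 4.7, 16.9]
gripper_width: 0.3
```

At a hard stop again (17 N, no further travel). I lift, travel over the green key and check that the rocker has tipped.

>>> {"fn": "jog_arm", "kwargs": {
  "deltas": [
    [[0, 0, -0.03, 0, 0], [0, 0, -0.06, 0, 0], [0.02, 0.005, -0.06, 0, 0], [0.045, 0.012, -0.06, 0, 0], [0.07, 0.018, -0.06, 0, 0], [0.093, 0.024, -0.06, 0, 0], [0.093, 0.024, -0.06, 0, 0], [0.093, 0.024, -0.06, 0, 0]]
  ]
}}

```text
time_s: 10.18
ee_pos: [569.6, -284.3, 107.9]
ee_rot: [180.0, 0.0, 15.1]
force: [-0.1, 0.1, 0.2]
gripper_width: 0.7
```

```bash
python3 ov.py s10
python3 - <<'E'
from h import *
im=snap('wrist','w10');snap('top','t10')
d=np.load('fit.npz')
for n,lo,hi in(('red',0,8),('green',45,80),('blue',100,125)):
    for c,a in blob(im,lo,hi,(180,60,330,290)):
        if a>100: q=ray('wrist',*c,69); print(n,c,a,q.round(1),(d['Q'].T@(q[:2]-d['t'])).round(1))
E
```

```text
10.2333 [ 568.56830399 -284.15725945  107.91424062] [ 4.55696164e-01 -4.78904521e+01 -2.22444892e+01  1.02330570e-01
 -1.22717195e-01  4.19470904e-03] [-0.01043213 -0.43706001 -0.20732345] [ 0.03131261  0.01990657 -0.02292815]
red [254.9 153.5] 799 [ 610.1 -274.4   69. ] [-68.7  62.1]
green [253.7 198.3] 437 [ 573.3 -283.2   69. ] [-69.8  24.3]
```

View pics/s10c.png

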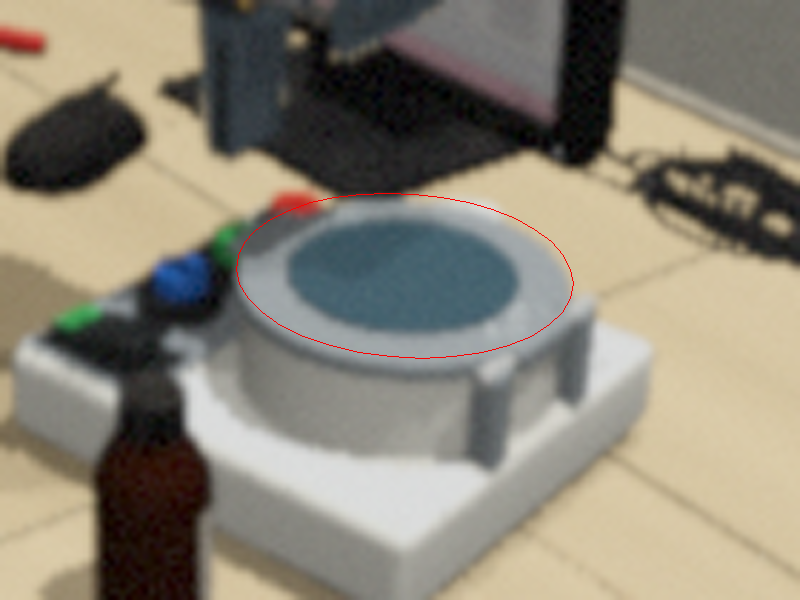

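View pics/w10.png

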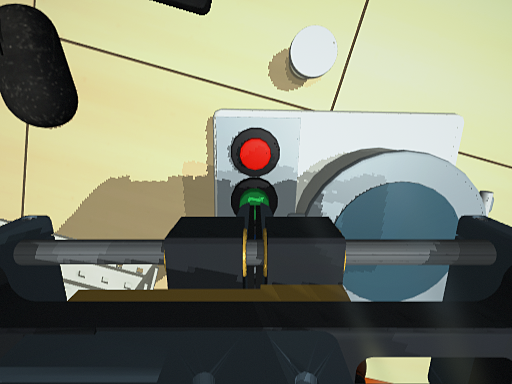

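Run:
```python
from h import *
k=env.camera_params('scene'); r=R.from_euler('xyz',k['orientation'],degrees=True)
def proj(p):
    q=r.inv().apply(np.array(p)-k['xyz']); return np.array([k['fx']*q[0]/q[2]+k['cx'],k['fy']*q[1]/q[2]+k['cy']])
d=np.load('fit.npz')
for th in(-.2,0,.1,.15,.2): # tilt
    x=-20*np.cos(th)-5*np.sin(th);z=60+5*np.cos(th)-20*np.sin(th); print(th,round(z,1),proj([*(d['Q']@[-70+x,-73]+d['t']),z]).round(1))
for f in('s8','s10'):
    im=cv2.imread(f'pics/{f}.png')[:,:,::-1]; print(f,blob(im,45,80,(230,215,262,240),s=80,vmin=30))
for f in('top0','t10'):
    im=cv2.imread(f'pics/{f}.png')[:,:,::-1]; print(f,blob(im,45,80,(290,165,345,255)))
for f in('s8','s10'):
    im=cv2.imread(f'pics/{f}.png')[205:245,225:275]; cv2.imwrite(f'pics/{f}r.png',cv2.resize(im,(500,400),interpolation=cv2.INTER_CUBIC))
a=np.vstack([cv2.resize(cv2.imread(f'pics/{f}r.png'),(375,300)) for f in('s8','s10')]);cv2.imwrite('pics/rr.png',a)
```

```text
-0.2 68.9 [243.2 222.8]
0 65.0 [242.9 223.9]
0.1 63.0 [242.8 224.5]
0.15 62.0 [242.7 224.8]
0.2 60.9 [242.7 225.2]
s8 [(array([243.9, 223.6]), np.int32(32))]
s10 [(array([243.2, 225.6]), np.int32(29))]
top0 [(array([305.5, 199. ]), np.int32(101)), (array([306.6, 236.7]), np.int32(65))]
t10 []
```

View pics/rr.png

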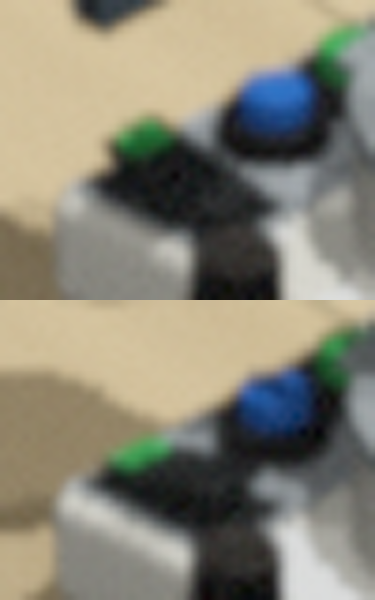

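The mark dropped by 2.0 px against 2.4 px predicted for full travel, which is not quite conclusive. I'll look at the rocker more closely with the wrist camera from behind it before touching the green key.

>>> {"fn": "jog_arm", "kwargs": {
  "deltas": [
    [[-0.01, 0, -0.03, 0, 0], [-0.03, 0, -0.06, 0, 0], [-0.06, 0, -0.06, 0, 0], [-0.09, -0.01, -0.06, 0, 0], [-0.12, -0.02, -0.06, 0, 0], [-0.15, -0.02, -0.06, 0, 0], [-0.17, -0.02, -0.06, 0, 0], [-0.17, -0.02, -0.06, 0, 0], [-0.17, -0.02, -0.06, 0, 0]]
  ]
}}

```text
time_s: 11.08
ee_pos: [398.5, -309.2, 169.1]
ee_rot: [180.0, -0.0, 14.9]
force: [0.2, 0.1, 0.2]
gripper_width: 0.1
```

Run:
```python
from h import *
im=snap('wrist','w11');im2=snap('top','t11')
cv2.imwrite('pics/t11c.png',cv2.resize(im2[205:265,280:360,::-1],(800,600),interpolation=cv2.INTER_CUBIC))
print(env.state()['ee_pos'],env.state()['time_s'],blob(im2,45,80,(290,165,345,255)))
```

```text
[ 400.18623719 -309.18626811  168.8776174 ] 11.1833 [(array([305.5, 199. ]), np.int32(102)), (array([305.6, 237.3]), np.int32(67))]
```

View pics/w11.png

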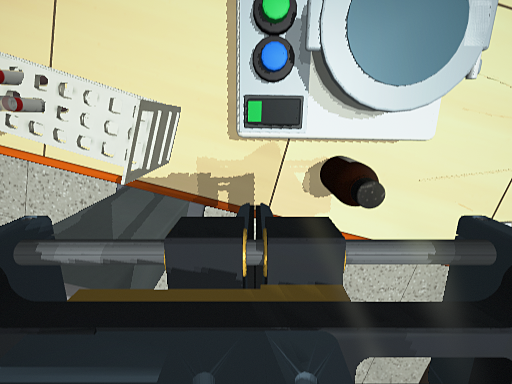

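Run:
```python
from h import *
im=cv2.imread('pics/w11.png')[85:135,235:315];cv2.imwrite('pics/w11c.png',cv2.resize(im,(800,500),interpolation=cv2.INTER_CUBIC))
# mark in top: predicted positions
k=env.camera_params('top'); r=R.from_euler('xyz',k['orientation'],degrees=True)
def proj(p):
    q=r.inv().apply(np.array(p)-k['xyz']); return np.array([k['fx']*q[0]/q[2]+k['cx'],k['fy']*q[1]/q[2]+k['cy']])
d=np.load('fit.npz')
for th in(-.2,-.1,0,.1,.15,.2):
    x=-20*np.cos(th)-5*np.sin(th);z=60+5*np.cos(th)-20*np.sin(th); print(th,proj([*(d['Q']@[-72+x,-72]+d['t']),z]).round(2))
```

```text
-0.2 [306.44 236.89]
-0.1 [306.03 237.03]
0 [305.69 237.17]
0.1 [305.44 237.29]
0.15 [305.34 237.35]
0.2 [305.26 237.4 ]
```

View pics/w11c.png

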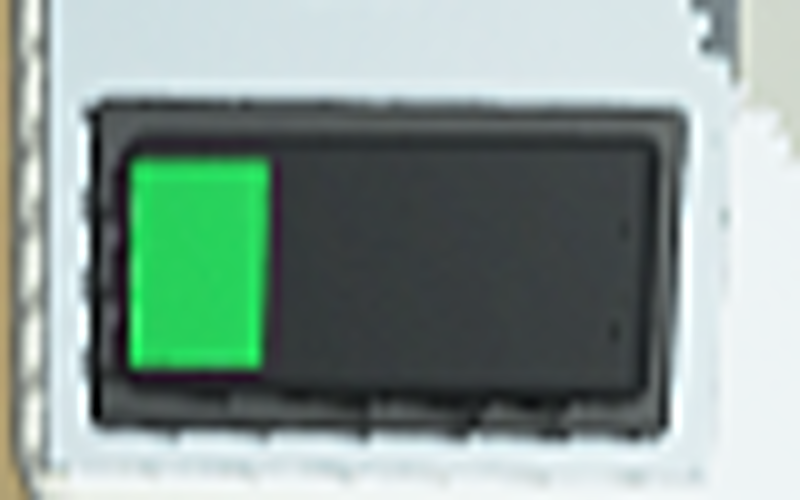

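The top camera shift is (−1.0,+0.6) px, against (−1.2,+0.5) predicted for full travel. There is a bezel round the rocker, so to rule out that it stopped the tip, I press again 8 mm further out. There a fully tipped rocker lets the tip go about 1.5 mm lower.

>>> {"fn": "jog_arm", "kwargs": {
  "deltas": [
    [[0.02, -0.004, 0, 0, 0], [0.045, -0.008, 0, 0, 0], [0.077, -0.012, 0.02, 0, 0], [0.077, -0.012, 0.05, 0, 0], [0.077, -0.012, 0.08, 0, 0], [0.077, -0.012, 0.1, 0, 0], [0.077, -0.012, 0.108, 0, 0], [0.077, -0.012, 0.114, 0, 0], [0.077, -0.012, 0.117, 0, 0], [0.077, -0.012, 0.119, 0, 0], [0.077, -0.012, 0.12, 0, 0], [0.077, -0.012, 0.12, 0, 0]]
  ]
}}

```text
time_s: 12.18
ee_pos: [471.9, -277.9, 50.2]
ee_rot: [179.9, -0.1, 15.0]
force: [0.2, 1.4, 2.5]
gripper_width: 0.6
```

>>> {"fn": "jog_arm", "kwargs": {
  "deltas": [
    [[0, 0, 0.001, 0, 0], [0, 0, 0.002, 0, 0], [0, 0, 0.002, 0, 0]]
  ]
}}

```text
time_s: 12.43
ee_pos: [472.1, -277.9, 49.8]
ee_rot: [179.9, -0.2, 15.0]
force: [-1.8, 3.2, 15.1]
gripper_width: 0.3
```

It stopped 1.5 mm lower with 15 N, as predicted for a surface at full tilt, so the rocker is fully on. Now to the green key.

>>> {"fn": "jog_arm", "kwargs": {
  "deltas": [
    [[0, 0, -0.03, 0, 0], [0, 0, -0.055, 0, 0], [0.02, 0.007, -0.055, 0, 0], [0.045, 0.015, -0.055, 0, 0], [0.07, 0.024, -0.055, 0, 0], [0.094, 0.032, -0.055, 0, 0], [0.094, 0.032, -0.055, 0, 0], [0.094, 0.032, -0.035, 0, 0], [0.094, 0.032, -0.018, 0, 0], [0.094, 0.032, -0.018, 0, 0], [0.094, 0.032, -0.018, 0, 0]]
  ]
}}

```text
time_s: 13.35
ee_pos: [569.3, -283.9, 64.6]
ee_rot: [-180.0, 0.1, 15.0]
force: [0.6, -0.5, 0.1]
gripper_width: 0.6
```

```bash
python3 ov.py s12
python3 - <<'E'
from h import *
im=snap('wrist','w12')
E
```

```text
13.4 [ 570.02753675 -284.24463804   65.47807886] [ 5.43805864e-02 -4.79681861e+01 -1.97666752e+01  6.78876671e-02
  1.03956283e-02 -1.99796239e-03] [-0.24683053 -0.2273474   0.50881259] [ 0.06589399 -0.0037521   0.02717009]
```

View pics/s12c.png

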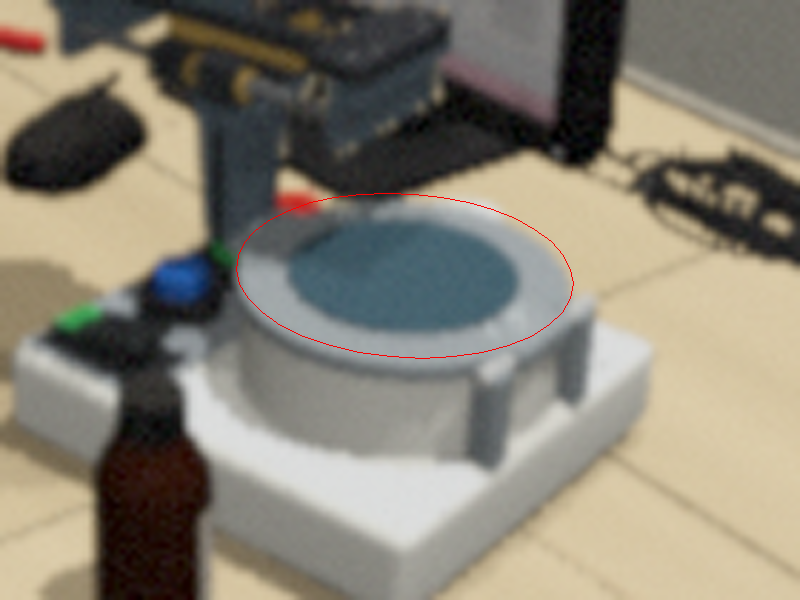

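View pics/w12.png

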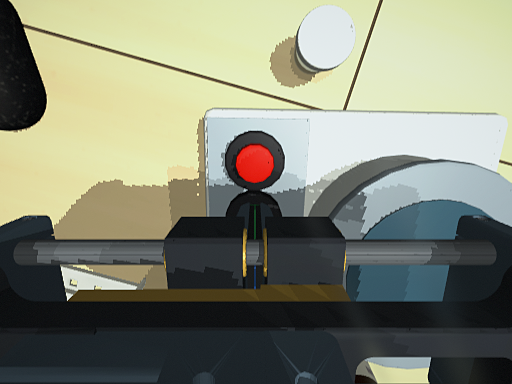

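Lid still on the shut ellipse, rocker mark down. The fingers are in line with the collar's column, just above green and clear of red. Pressing.

>>> {"fn": "jog_arm", "kwargs": {
  "deltas": [
    [[0, 0, 0.004, 0, 0], [0, 0, 0.007, 0, 0], [0, 0, 0.009, 0, 0], [0, 0, 0.011, 0, 0], [0, 0, 0.013, 0, 0], [0, 0, 0.0145, 0, 0], [0, 0, 0.0145, 0, 0]]
  ]
}}

```text
time_s: 14.03
ee_pos: [571.2, -284.8, 55.9]
ee_rot: [179.8, -0.2, 15.1]
force: [-5.5, 2.7, 27.5]
gripper_width: 0.8
```

>>> {"fn": "jog_arm", "kwargs": {
  "deltas": [
    [[0, 0, 0.001, 0, 0], [0, 0, 0.0015, 0, 0], [0, 0, 0.0015, 0, 0]]
  ]
}}

```text
time_s: 14.28
ee_pos: [571.3, -284.8, 55.8]
ee_rot: [179.7, -0.2, 15.1]
force: [-7.0, 4.1, 33.7]
gripper_width: 0.5
```

Stopped about 5 mm too high with 34 N, so something other than the key is carrying the load. Backing off to look.

>>> {"fn": "jog_arm", "kwargs": {
  "deltas": [
    [[0, 0, -0.006, 0, 0], [0, 0, -0.01, 0, 0], [0, 0, -0.01, 0, 0]]
  ]
}}

```text
time_s: 14.53
ee_pos: [570.9, -284.5, 60.2]
ee_rot: [179.9, -0.1, 15.1]
force: [1.1, -1.5, 1.1]
gripper_width: 0.5
```

```bash
python3 ov.py s13
python3 - <<'E'
from h import *
im=cv2.imread('pics/s13.png')[150:240,230:350];cv2.imwrite('pics/s13d.png',cv2.resize(im,(800,600),interpolation=cv2.INTER_CUBIC))
E
```

```text
14.5833 [ 570.67167756 -284.34755972   59.25379921] [ 1.82915744e-01 -4.83566022e+01 -1.88313317e+01  1.46625498e-01
  4.87326477e-01  2.47406715e-03] [ 0.13967713 -1.67614614  2.05851493] [-0.16800657 -0.22876029  0.02184532]
```

View pics/s13d.png

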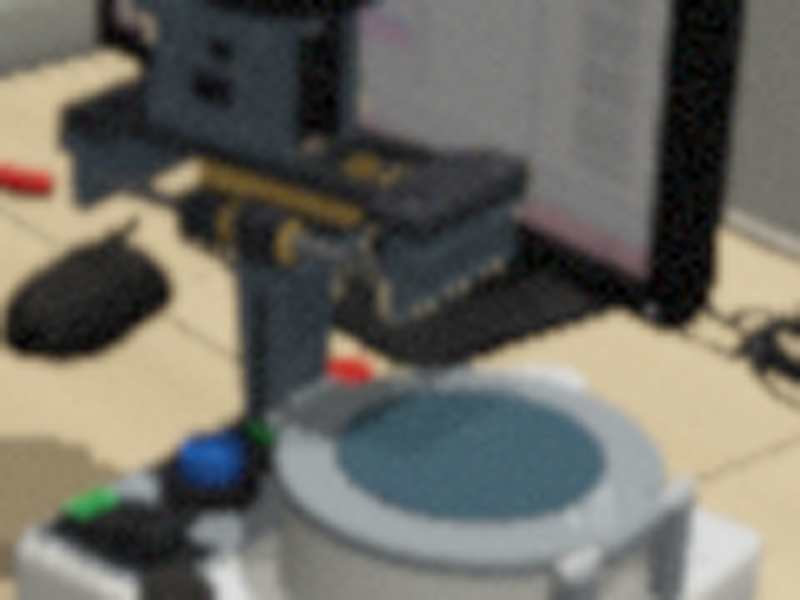

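>>> {"fn": "jog_arm", "kwargs": {
  "deltas": [
    [[0, 0, 0.001, 0, 0], [0, 0, 0.001, 0, 0], [0, 0, 0.001, 0, 0]]
  ]
}}

```text
time_s: 14.83
ee_pos: [570.5, -284.2, 57.2]
ee_rot: [180.0, -0.0, 15.1]
force: [2.3, -1.8, 3.1]
gripper_width: 0.3
```

```bash
cat > st.py <<'E'
from h import *
F=[];M=[]
for i in range(4):
    env.grab_frame('top') if i else 0
    s=env.state();F.append(s['force']);M.append(s['torque'])
print(s['time_s'],s['ee_pos'].round(2),np.mean(F,0).round(2),np.mean(M,0).round(3))
E
python3 st.py
```

```text
14.9833 [ 570.31 -284.05   57.38] [ 1.91 -1.55  3.58] [-0.244 -0.328 -0.008]
```

>>> {"fn": "jog_arm", "kwargs": {
  "deltas": [
    [[0, 0, 0.0015, 0, 0], [0, 0, 0.0015, 0, 0], [0, 0, 0.0015, 0, 0]]
  ]
}}

```text
time_s: 15.23
ee_pos: [570.3, -284.0, 56.4]
ee_rot: [180.0, -0.0, 15.1]
force: [1.6, -1.5, 6.1]
gripper_width: 0.1
```

```bash
python3 st.py
```

```text
15.3833 [ 570.31 -284.06   56.4 ] [ 1.32 -1.34  5.14] [-0.171 -0.284 -0.013]
```

>>> {"fn": "jog_arm", "kwargs": {
  "deltas": [
    [[0, 0, 0.001, 0, 0], [0, 0, 0.002, 0, 0], [0, 0, 0.002, 0, 0]]
  ]
}}

```text
time_s: 15.63
ee_pos: [570.4, -284.1, 56.2]
ee_rot: [179.9, -0.1, 15.1]
force: [-1.1, 0.3, 14.2]
gripper_width: 0.5
```

```bash
python3 st.py
```

```text
15.7833 [ 570.34 -284.07   56.22] [-1.05  0.05 14.22] [ 0.049  0.244 -0.007]
```

```bash
python3 ov.py s14
python3 - <<'E'
from h import *
snap('wrist','w14')
A=[cv2.resize(cv2.imread(f'pics/{f}.png')[190:230,245:295],(500,300)[::1],interpolation=cv2.INTER_CUBIC) for f in('s12','s14')]
cv2.imwrite('pics/g14.png',np.vstack(A))
a=cv2.imread('pics/w14.png')[130:300,180:330];cv2.imwrite('pics/w14c.png',cv2.resize(a,(680,600)))
E
```

```text
15.8333 [ 570.35260417 -284.10128711   56.21657508] [ 2.03487198e-01 -4.02980340e+01 -1.59774792e+01  1.73198506e-01
 -3.98271549e-01  1.06173400e-04] [-1.82573352 -0.06733197 13.89067163] [0.05273109 0.22497414 0.03788402]
```

View pics/g14.png

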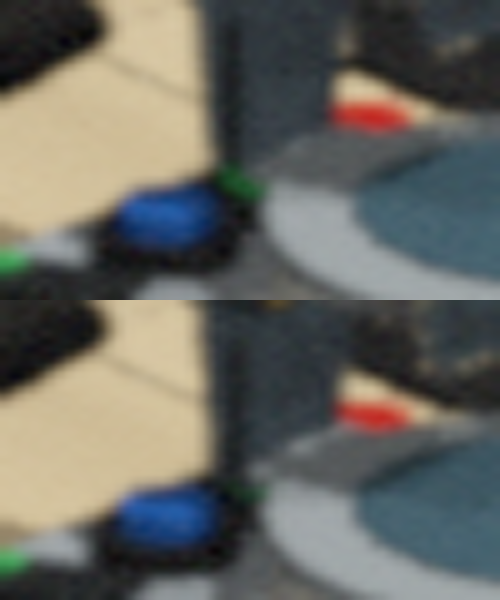

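View pics/w14c.png

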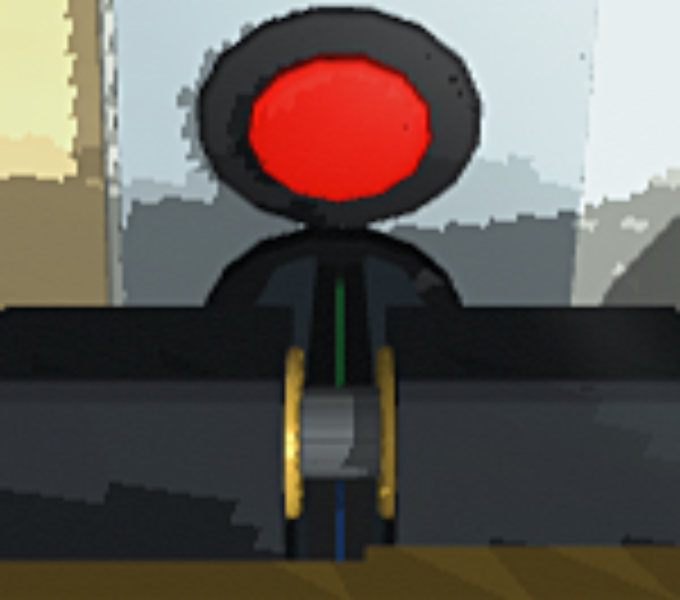

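Run:
```python
from h import *
k=env.camera_params('scene'); r=R.from_euler('xyz',k['orientation'],degrees=True)
def proj(p):
    q=r.inv().apply(np.array(p)-k['xyz']); return np.array([k['fx']*q[0]/q[2]+k['cx'],k['fy']*q[1]/q[2]+k['cy']])
s=env.state();e=s['ee_pos'];T0=R.from_euler('xyz',s['ee_rot'],degrees=True);d=np.load('fit.npz')
f=lambda p:((proj(p)-[245,190])*[10,7.5]).round().tolist()
for z in(68,62):
  print(z,[f(np.array([*(e+T0.apply([a,b,0]))[:2],z])) for a,b in((-16,-7),(-16,7),(16,7))])
print('green top circle 69/62',[[f([*(d['Q']@[-70.5+13*np.cos(a),20+13*np.sin(a)]+d['t']),z]) for a in np.radians([180,270,0,90])] for z in(69,62)])
print('blue',[[f([*(d['Q']@[-70.5+13*np.cos(a),-23+13*np.sin(a)]+d['t']),z]) for a in np.radians([180,270,0,90])] for z in(69,62)])
a=cv2.imread('pics/s14.png')[195:230,255:300];cv2.imwrite('pics/g14b.png',cv2.resize(a,(720,560),interpolation=cv2.INTER_NEAREST))
```

```text
68 [[210.0, 174.0], [250.0, 186.0], [323.0, 153.0]]
62 [[209.0, 188.0], [250.0, 201.0], [323.0, 168.0]]
green top circle 69/62 [[[224.0, 151.0], [232.0, 175.0], [300.0, 173.0], [291.0, 148.0]], [[224.0, 167.0], [232.0, 192.0], [299.0, 190.0], [291.0, 165.0]]]
blue [[[123.0, 195.0], [129.0, 221.0], [199.0, 219.0], [192.0, 193.0]], [[123.0, 212.0], [129.0, 238.0], [199.0, 236.0], [192.0, 210.0]]]
```

View pics/g14b.png

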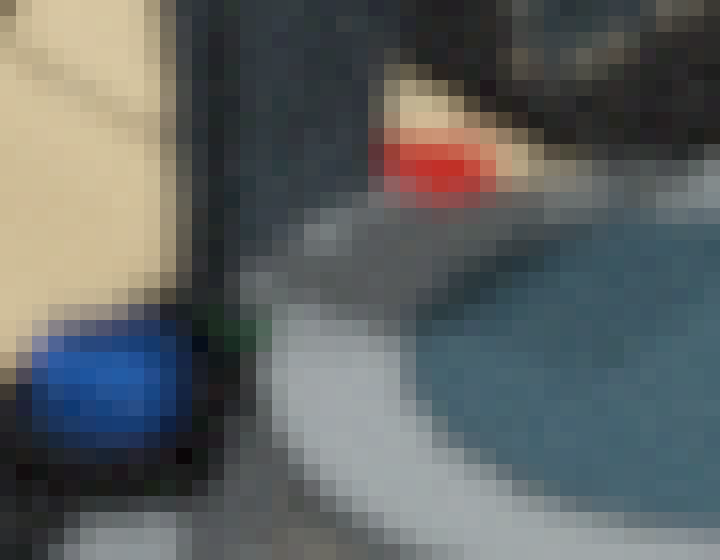

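The stop height disagrees with the tip calibration (tip ≈ 68, flush would be 62). I'll raise and measure the force-travel curve from free air to tell the key's own stop from an obstruction.

>>> {"fn": "jog_arm", "kwargs": {
  "deltas": [
    [[0, 0, -0.006, 0, 0], [0, 0, -0.012, 0, 0], [0, 0, -0.012, 0, 0]]
  ]
}}

```text
time_s: 16.13
ee_pos: [569.5, -283.5, 66.3]
ee_rot: [-179.9, 0.1, 15.1]
force: [-0.1, -0.3, -0.1]
gripper_width: 0.2
```

```bash
python3 st.py; python3 ov.py s15
python3 - <<'E'
from h import *
A=[cv2.resize(cv2.imread(f'pics/{f}.png')[190:230,245:295],(500,300)[::1],interpolation=cv2.INTER_CUBIC) for f in('s15','s14')]
cv2.imwrite('pics/g15.png',np.vstack(A))
E
```

```text
16.2833 [ 568.98 -283.36   64.97] [-0.39 -0.32  0.04] [-0.006  0.031  0.034]
16.3333 [ 569.09825413 -283.41606734   64.948135  ] [ 3.49484893e-03 -4.93753016e+01 -2.05032527e+01  6.82268618e-02
 -2.09024776e-02 -9.10511517e-05] [0.53364351 1.04869589 0.08579352] [0.04441316 0.07636606 0.03242591]
```

>>> {"fn": "jog_arm", "kwargs": {
  "deltas": [
    [[0, 0, 0.002, 0, 0], [0, 0, 0.0025, 0, 0], [0, 0, 0.0025, 0, 0]]
  ]
}}

```text
time_s: 16.58
ee_pos: [569.7, -283.7, 63.0]
ee_rot: [-179.9, 0.1, 15.1]
force: [-0.8, 0.6, 0.4]
gripper_width: 0.2
```

```bash
python3 st.py
```

```text
16.7333 [ 569.91 -283.86   63.49] [-0.53  0.4   0.55] [0.059 0.062 0.001]
```

>>> {"fn": "jog_arm", "kwargs": {
  "deltas": [
    [[0, 0, 0.002, 0, 0], [0, 0, 0.0025, 0, 0], [0, 0, 0.0025, 0, 0]]
  ]
}}

```text
time_s: 16.98
ee_pos: [570.2, -284.1, 61.1]
ee_rot: [180.0, -0.0, 15.1]
force: [0.1, -0.3, 2.4]
gripper_width: 0.5
```

```bash
python3 st.py
```

```text
17.1333 [ 570.17 -284.01   61.23] [-0.24  0.42  2.09] [ 0.05   0.065 -0.001]
```

>>> {"fn": "jog_arm", "kwargs": {
  "deltas": [
    [[0, 0, 0.001, 0, 0], [0, 0, 0.002, 0, 0], [0, 0, 0.002, 0, 0]]
  ]
}}

```text
time_s: 17.38
ee_pos: [570.2, -284.0, 59.1]
ee_rot: [180.0, -0.0, 15.1]
force: [-0.0, -1.3, 3.7]
gripper_width: 0.3
```

```bash
python3 st.py
```

```text
17.5333 [ 570.2  -284.02   59.19] [-0.05 -0.24  3.25] [0.037 0.032 0.016]
```

View pics/g15.png

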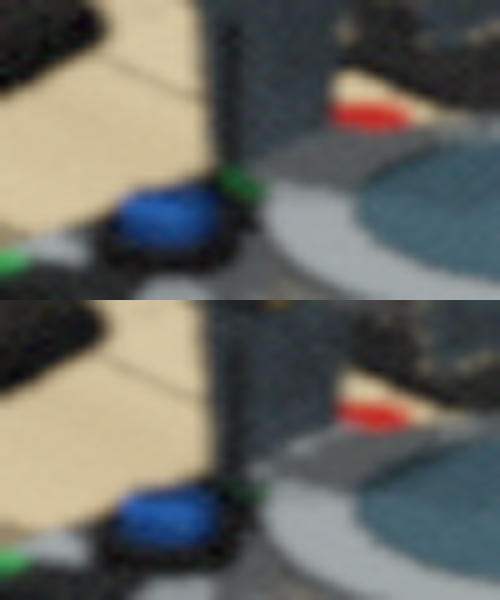

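The spring curve runs from onset at TCP z ≈ 63.4 through 2.1 and 3.3 N to about 4–5 N at 56.4, then a hard stop. That is 7.1 mm and about 4 N, the green key's own signature. The pictures should confirm it, so I press to the stop and compare how much green remains visible.

>>> {"fn": "jog_arm", "kwargs": {
  "deltas": [
    [[0, 0, 0.002, 0, 0], [0, 0, 0.004, 0, 0], [0, 0, 0.005, 0, 0], [0, 0, 0.005, 0, 0]]
  ]
}}

```text
time_s: 17.87
ee_pos: [570.2, -284.1, 56.2]
ee_rot: [179.9, -0.1, 15.1]
force: [-2.6, 2.2, 14.2]
gripper_width: 0.4
```

```bash
python3 st.py; python3 ov.py s16;python3 - <<'E'
from h import *
for f in('s12','s15','s16'):
    a=cv2.imread(f'pics/{f}.png')[208:222,262:276].astype(int); print(f); print(a[...,1]-(a[...,2]+a[...,0])//2)
a=cv2.imread('pics/s16.png').astype(int)[205:226,250:266]; print((a[...,0]-a[...,2])[:, ::3])
snap('wrist','w16')
E
```

```text
18.0167 [ 570.27 -284.07   56.21] [-3.25  1.75 13.98] [ 0.307  0.657 -0.004]
18.0667 [ 570.28805408 -284.06181531   56.21763942] [-4.43767640e-02 -4.07705462e+01 -1.76164234e+01  7.61028682e-02
 -1.25659581e+00 -2.60459592e-04] [-3.9300738   1.44075468 13.68875019] [0.25873108 0.61657092 0.00506763]
s12
[[  9  10  11   8   3   2   1   2   1   1   1   3   1   2]
 [ 10  10   8   7   5   4   2   2   2   0   2   2   2   2]
 [  9  11  10   8   4   1   1   1   3   1   5   2   2   1]
 [ 10  10  11   6   5   9  12   4   2   1   0   0   4   2]
 [ 10   8   8   7   9  22  28  10   3   2   0   2   1   0]
 [  6   5   5   2  13  34  40  22  10   5   3   1   4   0]
 [ -2  -2  -6  -4  10  31  42  44  27  16   6   4   2   1]
 [ -9  -9  -5  -6  -3  18  31  41  40  21   7   2   3   3]
 [ -9  -8 -10  -8  -4  -3  13  21  25  10   4   3   3   3]
 [ -6 -11  -9  -6  -6  -4   3   5   4   3   3   2   3   3]
 [ -9 -11  -9  -8  -5  -5   2   5   3   3   3   3   1   2]
 [-10 -11  -8  -7  -4  -1  -6   1   1   2   3   3   1   2]
 [ -9 -10  -5 -12  -5  -5   1   1  -1   2   4   3   2   3]
 [-11  -8  -7  -9  -5  -1   
[... 1561 characters left out ...]
   2   3   2]
 [ -9  -6  -9  -7  -5  -2   0   2  -1   3   2   2   2   2]
 [ -6  -9  -5  -6  -2   0   2   3   1   3   1   3   2   2]]
[[-55 -55 -56 -54 -54 -36]
 [-55 -56 -56 -53 -54 -38]
 [-54 -57 -55 -55 -54 -40]
 [-55 -55 -56 -54 -54 -40]
 [-54 -54 -55 -54 -55 -42]
 [-53 -56 -54 -55 -57 -41]
 [-53 -55 -54 -55 -55 -41]
 [-53 -53 -54 -54 -53 -32]
 [-54 -55 -54 -51 -43 -18]
 [-54 -53 -51 -32 -10  10]
 [-54 -55 -46  15  44  49]
 [-53 -54 -33  79  91  65]
 [-53 -51 -11 121 122  76]
 [-52 -47  10 122 124  78]
 [-48 -32  22 102 113  86]
 [-24  -7  24  90 104  76]
 [  0   4  14  74  93  53]
 [  8   7   4  46  62  19]
 [ 10   8   0  14  23   2]
 [  7   8   2   7   6   3]
 [  4   5  -2   2  -2   0]]
```

View pics/s16c.png

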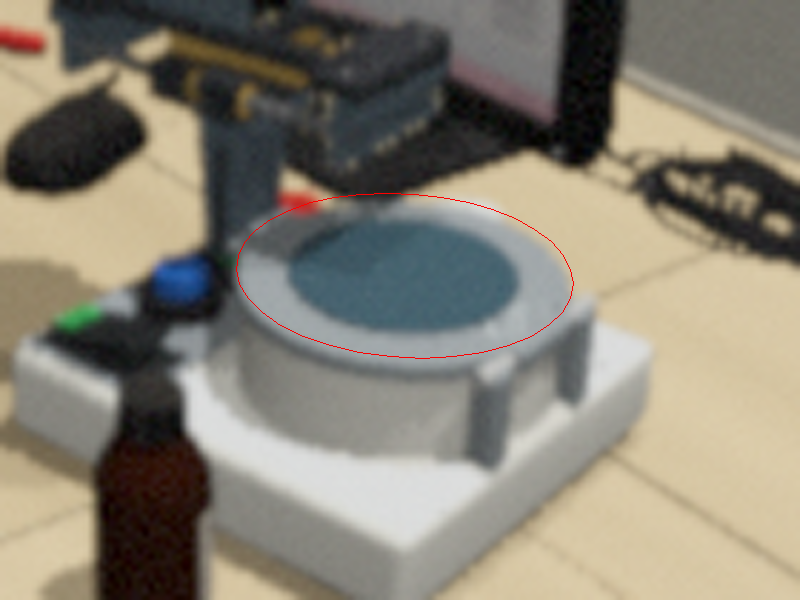

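View pics/w16.png

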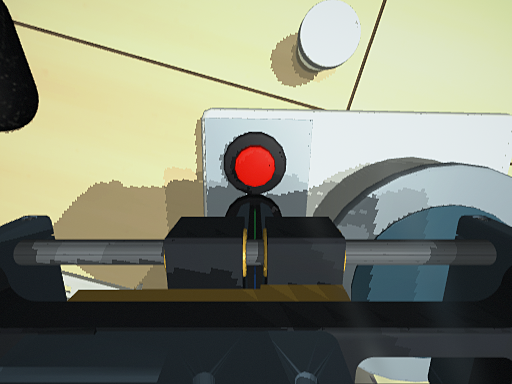

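The lid is on the shut ellipse and the rocker mark is down at (78,318). Red at (254,165) and blue are untouched, the bottle and cup stand as before, and the fingers hold the key at its stop with 14 N. Handing in.

```bash
python3 -c "
from h import *
s=env.state();print(s['time_s'],s['ee_pos'],s['force']);print(env.job_done())"
```

```text
18.1167 [ 570.26745607 -284.06890935   56.20482889] [-4.13124625  0.86320279 13.67800305]
the job is handed in; nothing more can be done
None
```

I closed the lid, tipped the rocker to on, and pressed the green key to its stop, where the arm is still holding it. I handed the job in at 18.1 s; it gives no verdict.

- **Lid:** it stopped hard at about 11 N. Its outline matches where the shut lid should appear in the scene camera.
- **Rocker:** it stopped hard at 15–17 N. I pressed it a second time 8 mm further out and the fingers stopped 1.5 mm lower, as a fully tipped rocker would allow. The shift of its mark in the pictures was a little less than predicted: 2.0 px against 2.4 px.
- **Green key:** it moved 7.1 mm with the force rising to about 4–5 N, then stopped hard. It is held with about 14 N.
- **Red and blue keys, other items:** red and blue look unpressed, and the bottle, cup and mouse look unmoved in the pictures. I did not check the carton or the timer.

**Checks that disagreed**
- **Fingertip position:** the fingertips were not 17 mm ahead of the TCP as `env.nose_length` says. The lid and rocker stops put them about 11 mm behind it, and the green key's travel about 6 mm behind it. I could not explain either, so I relied on the force stops and the pictures.
- **Green key in the pictures:** the last picture is too coarse to show it flush. Its full press rests mainly on the travel and force above.
- **Extra presses:** because of that mismatch I first thought something was blocking the key. I pressed it to its stop (peak 34 N), eased off partly and pressed again, released it fully, then did the final press and hold. All of this was after the lid was shut and the rocker on.

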